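# Lay two kiln-floor firebricks and hold the course pressed against its sprung fence

### The arm

A 7-joint arm with a two-finger parallel gripper is mounted at the origin on a cart in front of the work surface, level with it; the furniture and walls round the work are solid. World frame = base frame: x ahead of the robot, y to its left, z up, the work surface at z = 0. Lengths are in m, angles in degrees, forces in N, time in s.
With the tool pointing down it reaches from about 0.425 to 0.825 m from the base axis. Payload 3.6 kg.
Tool frame: the origin (TCP) lies midway between the tips of the shut fingers; the grasp point (between the pads) lies 19 mm behind it; z points along the fingers, y is the line along which they close (so a half turn about z gives the same grasp; the last joint's range is limited). The gripper opens to 93 mm and grips with 3 to 60 N. Pads are 15 mm wide; open, the fingers measure 128 mm over their backs; the gripper's body (75 mm by 188 mm) begins 65 mm behind the grasp point.
Start: joints at [65.231, 35.231, -0.722, 81.555, 0.464, 63.22, -2.315], TCP at [0.257, -0.597, 0.219] pointing down, gripper open.
Joint ranges: [-178.69, 178.69], [-17.37, 117.87], [-77.05, 75.6], [15.02, 138.74], [-78.02, 258.01], [0.78, 113.62], [-162.83, 162.83]. Speed limits (degrees/s): [159.86, 159.86, 180, 180, 180, 180, 180].

### API

Orientations are given as [roll, pitch, yaw] about the fixed x, y, z axes, in that order (R = Rz(yaw) Ry(pitch) Rx(roll)).
In Python, from workcell import r, capture gives the robot as it stands. The module is installed in compiled form; this text tells all that it offers.
- The arm moves only by the tool play_rows, never from a script. Its argument "steps" is a list of rows, each a list of 3 entries, a list of its own where there are three numbers: the turn, a rotation vector about the tool's x, y, z in degrees, then the shift along the tool's x, y, z in m, then the gripper command: -1 is shut, 1 is fully open, values between are in proportion. A call has exactly 8 rows; each row shifts and turns the commanded pose from where the row before left it, along the tool's axes as they then stand; what a row does not reach is not made up. A row lasts 1/10 s, in which the tool goes at most 50 mm and 8.59 degrees, less where a joint would pass 70% of its speed; a pose out of reach is approached as far as the arm can. A call is refused whole if a number of a shift passes 0.05 or a number of a turn 8.59, either way. A call with a gripper value outside its range is refused whole. The fingers move at their own pace and stop on an object; the grip force is fixed at half the most. Time passes only in rows, so rows that do not move let the fingers close, or fill a call up. It gives the time, the measured TCP pose, the force, the opening and the grip force at its end, in the units of the state.
- r.observe(): the state, without advancing time (a new reading comes with each control period).
- capture(name): name is "side" or "top" or "wrist"; returns a dict with "img" (400x640x3 uint8, blue, green, red), "fx", "fy", "cx", "cy" (pixels), "xyz" and "rotation" of the camera in the world. Camera axes: x right, y up, looking along -z (the intrinsics and any distortion apply to the point x, -y, -z); pixel columns grow to the right and rows downward; lengths in m; the calibration is good to about 2 mm. A picture is of the moment at which its call begins. There is no depth.
- r.job_done(): hands the job in; it is judged then, once.
The state is a dict: "clock": time; "joints": joint angles; "qvel": joint speeds; "tau": joint torques, N m; "tcp_pos": TCP position; "ee_rot": TCP orientation; "force": force on the tool from outside, world axes, zero at the start; "moment": the same for the moment, N m; "opening": finger opening in m; "finger_force": force on a finger pad.
Only numpy, scipy, OpenCV 4.12 (cv2) and the standard library are available. Lean on these libraries where they do the work, as an engineer would, in place of code of your own. Each camera call takes 0.05 s, during which the arm holds its last target. There are 200 camera calls.

### The job

We are gluing up a kiln-floor panel of soft firebricks on the board: lay the short loose brick along the sprung fence, end to end with the brick already there and in line with it, and let go of it; then lay the long brick crosswise on the board with its end butted squarely across the joint between those two. Push with the long brick until the fence bar has sunk about half its travel (the dark rings on its pins just reach the sleeves; never all the way in) and finish like that, still holding the long brick down on the board and pressing steadily, so that I can fasten the band. Leave the cup, the jar and the clay animals where they are.

Things in the scene. Friction and masses are not known exactly. Their poses are not given: they have to be found in the camera images.
- board: square grey-brown MDF board, 354 x 356 x 12 mm, fixed flat on the table; origin at the centre of its underside, so its top is 12 mm above it; +x points across the board to the side with the sprung fence (roughly away from the robot), +y to the left along the fence
- fence (a joint): travel of the sprung fence bar, m: 0 = fully out (at rest), grows as the bar is pushed along the board's +x, stop at 0.030; half travel is 0.015. The spring takes 600 N/m (0.015 m = 9 N) and no preload; sliding bricks add the friction of their weight
- fence_face (a point): middle of the front face of the sprung fence bar, 12 mm above the board's top; axes as the board's; it moves with the bar and at rest lies 94 mm from the board's centre along +x. The bar is pale wood, 15 mm thick, 270 mm long along y, its top 22 mm above the board. Behind it two steel pins (170 mm apart) run into aluminium sleeves on a fixed rail; a dark ring on each pin, 15 mm from the sleeve at rest, just reaches the sleeve at half travel
- laid_brick_mid (a point): centre of the pale cream firebrick that already lies on the board against the fence: 57 x 110 x 64 mm (its own x, y, z); loose. Its axes are as the board's, its 110 mm run along the fence, its +x points to the fence. The free place for the short brick is the one to its right (the robot's right, board's -y)
- short_brick_mid (a point): centre of the shorter loose cream firebrick on the table: 110 x 57 x 64 mm (its own x, y, z), 0.22 to 0.45 kg
- long_brick_mid (a point): centre of the longer loose cream firebrick on the table: 150 x 57 x 64 mm (its own x, y, z), 0.3 to 0.62 kg
- elephant: flat grey clay elephant, 51 x 68 x 7 mm, loose, on the board's near left corner; bystander
- fish: flat blue clay fish, 74 x 68 x 8 mm, loose, on the board's near right corner; bystander
- cup: tan bisque cup with a blue band, 67 mm across, 61 mm high, loose on the table at the far left; bystander
- jar: glaze jar with black lid, 51 mm across, 60 mm high, loose on the table at the far right of the board; bystander
- crocodile: flat green clay crocodile, 110 x 63 x 8 mm, loose on the table at the near left; bystander
Not all that is in view belongs to the job. What is shaped like the part that bears short_brick_mid but red is not meant.

How it is judged (in metres and radians):
On the way:
1. the short brick lies flat on the board parallel to the fence, end to end with the laid brick (gap under 12 mm) and near the fence (within 35 mm), and is let go (y of short_brick_mid in the frame of laid_brick_mid between -0.122 and -0.107 m and angle between the x axis of short_brick_mid and the y axis of fence_face, either way round below 0.1 rad and angle between short_brick_mid's own z axis and vertical below 0.06 rad and z of short_brick_mid in the frame of board between 0.038 and 0.05 m and x of short_brick_mid in the frame of fence_face above -0.0635 m and contact force between short_brick and the arm below 0.1 N), for 0.2 s.
At the end, for the whole second after the job is handed in: Fence bar still, pushed in 7 to 23 mm (4 to 14 N), by the long brick held in the fingers; that lies crosswise (0.1 rad) on the board, end within 8 mm of the other two, within 15 mm of centred on their joint; those are in line, gap under 12 mm, within 6 mm of the bar, not touched by the robot (y of short_brick_mid in the frame of laid_brick_mid between -0.122 and -0.107 m and angle between the x axis of short_brick_mid and the y axis of fence_face, either way round below 0.1 rad and angle between each of short_brick_mid, laid_brick_mid's own z axis and vertical below 0.06 rad and z of short_brick_mid in the frame of board between 0.038 and 0.05 m and x of short_brick_mid in the frame of laid_brick_mid between -0.008 and 0.008 m and y of long_brick_mid in the frame of laid_brick_mid between -0.074 and -0.04 m and x of long_brick_mid in the frame of laid_brick_mid between -0.1115 and -0.0965 m and angle between the x axis of each of long_brick_mid, laid_brick_mid and the x axis of fence_face, either way round below 0.1 rad and angle between long_brick_mid's own z axis and vertical below 0.08 rad and z of long_brick_mid in the frame of board between 0.038 and 0.054 m and x of each of short_brick_mid, laid_brick_mid in the frame of fence_face above -0.0345 m and value of joint fence between 0.007 and 0.023 m and contact force between fence and anything else between 3.5 and 15 N and contact force between long_brick and the fingers above 1.5 N and contact force between each of short_brick, laid_brick and the arm below 0.2 N and velocity of joint fence between -0.005 and 0.005 m/s); the arm keeps its last pose, push and grip.
It fails at once if the fence bar is driven to its stop (beyond 28 mm) (value of joint fence above 0.028 m).
It fails at once if the cup, the jar or a clay animal is moved more than 30 mm (distance of any of elephant, fish, cup, jar, crocodile from where it was at the start of the episode above 0.03 m).
It also fails if it takes over 59 s, if anything falls off the work surface, if the arm or the gripper's body presses on something with over 40 N, if the wrist force passes 120 N, or if a joint passes its speed limit or range.

## Working session

There is one attempt and no reset: what is moved stays moved. The work goes in short steps, Python scripts to look and compute and a tool call to move; the robot and the scene stay as the last step left them, time stands still between calls to the robot, and variables do not carry over. Pictures are saved under pics/ and viewed, at most 10 in all, crops included, and the job is handed in when it is done.

Besides the shell and the picture viewer there is one more tool, called after "Request:" as a command line: name --argument value ..., lists and objects as JSON in quotes. play_rows: Moves the arm, as the interface text tells. Its arguments: {"type":"object","properties":{"steps":{"type":"array","items":{"type":"array"}}},"required":["steps"]}

```bash
mkdir -p pics
cat > h.py <<'E'
import numpy as np, cv2
from workcell import r, capture
def snap(n,name):
    c=capture(n); cv2.imwrite(f'pics/{name}.png',c['img']); np.save(f'pics/{name}.npy',c,allow_pickle=True); return c
def load(name): return np.load(f'pics/{name}.npy',allow_pickle=True).item()
def ray(c,u,v):
    d=np.array([(u-c['cx'])/c['fx'],-(v-c['cy'])/c['fy'],-1.]); return np.array(c['xyz']),np.array(c['rotation']).reshape(3,3)@d
def onz(c,u,v,z):
    o,d=ray(c,u,v); return o+d*(z-o[2])/d[2]
def proj(c,p):
    q=np.array(c['rotation']).reshape(3,3).T@(np.array(p)-c['xyz']); return c['cx']+c['fx']*q[0]/-q[2], c['cy']-c['fy']*q[1]/-q[2]
E
python3 - <<'E'
from h import *
o=r.observe(); print(o)
for n in ('top','side'):
    c=snap(n,n+'0'); print({k:v for k,v in c.items() if k!='img'})
E
```

```text
{'clock': 0.0, 'joints': array([65.23131923, 35.28962914, -0.72357822, 81.64156251,  0.46337599,
       63.2183011 , -2.31634815]), 'qvel': array([ 0.0629551 ,  0.03952505,  0.1002289 , -0.07024645, -0.07095768,
       -0.04401871,  0.01581476]), 'tau': array([-5.66144183e-05, -4.58938158e+01,  2.08958387e-01, -1.65745425e+01,
       -6.12310530e-02,  2.04012275e-02,  2.35438520e-04]), 'tcp_pos': array([ 0.25629129, -0.59647529,  0.21747545]), 'ee_rot': array([-1.79853359e+02,  1.04988242e-03,  2.32528207e+01]), 'force': array([-0.26385521, -0.39130158, -0.08246129]), 'moment': array([ 0.02078922, -0.02350479, -0.02559219]), 'finger_force': 0.0, 'opening': 0.09290765440846491}
{'fx': 516.757835074989, 'fy': 516.757835074989, 'cx': 311.9148393200291, 'cy': 197.6622612971494, 'xyz': array([ 3.22680795e-01, -2.20277334e-04,  1.63819079e+00]), 'rotation': array([  7.25314867,  -0.45030726, -89.64336971])}
{'fx': 450.1525193212184, 'fy': 450.1525193212184, 'cx': 332.9564114333334, 'cy': 198.36436148025751, 'xyz': array([0.30926785, 1.11038398, 0.65968186]), 'rotation': array([  61.27843381,   -0.17580299, -169.3901147 ])}
```

```bash
python3 - <<'E'
import re
s=open('h.py').read()
s=s.replace("import numpy as np, cv2","import numpy as np, cv2\nfrom scipy.spatial.transform import Rotation as Ro").replace("np.array(c['rotation']).reshape(3,3)","Ro.from_euler('xyz',c['rotation'],degrees=True).as_matrix()")
open('h.py','w').write(s)
E
python3 -c "
from h import *
print(onz(load('top0'),312,198,0),onz(load('side0'),320,200,0))"
```

```text
[ 0.53017303 -0.01207652  0.        ] [ 0.5655691  -0.05569553  0.        ]
```

View pics/top0.png

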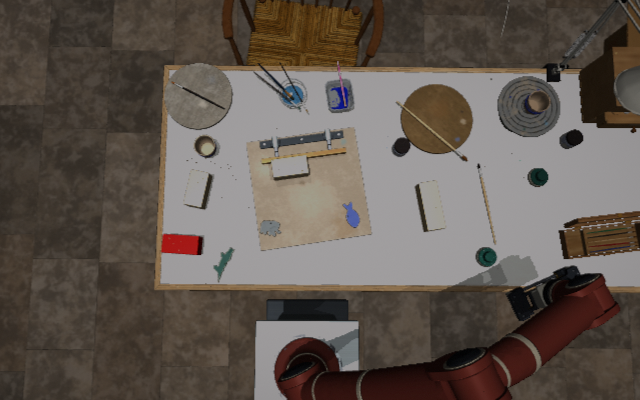

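View pics/side0.png

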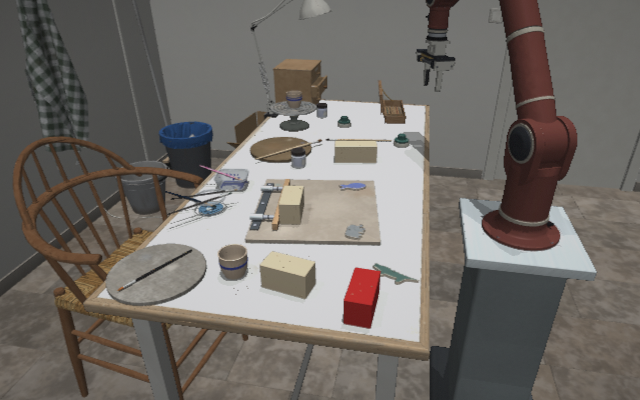

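Candidates (top view): cream left brick (198,189), cream laid brick (291,167), cream right brick (430,205), red block (182,244, decoy). Choice: short = (198,189), long = (430,205). The arm stands at the lower right, and the fish (352,214) and elephant (270,228) are on the near corners of the board.

Run:
```python
from h import *
c=load('top0'); im=c['img']
for p in [(198,189),(430,205),(291,164),(300,174),(240,189),(310,200),(187,200),(205,180),(265,161),(340,151)]: print(p,im[p[1],p[0]])
A=[cv2.resize(im[y-33:y+33,x-44:x+44],None,fx=4.5,fy=4.5,interpolation=cv2.INTER_CUBIC) for x,y in [(198,189),(430,205)]]
B=cv2.resize(im[120:252,240:380],None,fx=2.8,fy=2.8,interpolation=cv2.INTER_CUBIC)
h=A[0].shape[0]; 
out=np.zeros((h+B.shape[0],792,3),np.uint8); out[:h,:396]=A[0]; out[:h,396:]=A[1]; out[h:,:B.shape[1]]=B
cv2.imwrite('pics/crop0.png',out[:600]); print(out.shape)
```

```text
(198, 189) [155 157 159]
(430, 205) [153 157 160]
(291, 164) [157 158 160]
(300, 174) [56 70 75]
(240, 189) [158 157 160]
(310, 200) [138 157 160]
(187, 200) [157 157 159]
(205, 180) [159 158 160]
(265, 161) [ 92 149 161]
(340, 151) [ 75 124 162]
(667, 792, 3)
```

View pics/crop0.png

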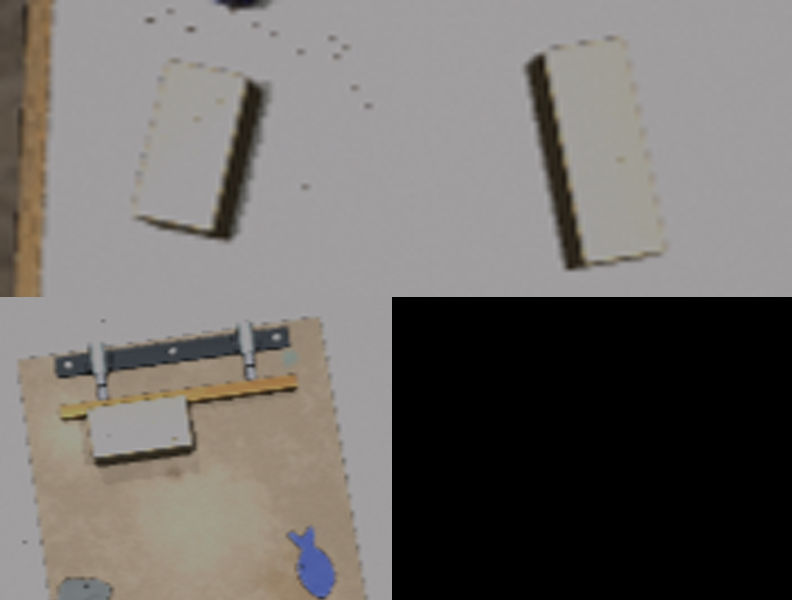

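Run:
```python
from h import *
c=load('top0'); im=c['img']
def q(pts,z):
    P=np.array([onz(c,*p,z)[:2] for p in pts]); L=np.linalg.norm(P-np.roll(P,-1,0),axis=1)
    m=P.mean(0); e=(P[3]+P[2]-P[0]-P[1]); f=(P[1]+P[2]-P[0]-P[3]); print(m.round(4),L.round(4),'far->near deg',np.degrees(np.arctan2(e[1],e[0])).round(2),'L->R deg',np.degrees(np.arctan2(f[1],f[0])).round(2)); return P
q([(191.3,169.3),(209.1,172.7),(201.1,207.6),(183.8,203.8)],.064)
q([(418.9,183.6),(436.9,180.4),(445.6,228),(427.6,230.9)],.064)
g=lambda x,y:(240+x/2.8,120+(y-297)/2.8)
q([g(87,402),g(187,396),g(192,446),g(95,457)],.076)
hsv=cv2.cvtColor(im,cv2.COLOR_BGR2HSV)
roi=np.zeros(im.shape[:2],np.uint8); roi[120:255,240:380]=1
d=im[:,:,2].astype(int)-im[:,:,0]
m=((d>9)&(roi>0)).astype(np.uint8); m=cv2.morphologyEx(m,cv2.MORPH_CLOSE,np.ones((15,15)))
cs=max(cv2.findContours(m,0,2)[0],key=cv2.contourArea); print(cv2.minAreaRect(cs))
b=cv2.boxPoints(cv2.minAreaRect(cs)); print(b)
q([b[i] for i in (1,2,3,0)] ,.012)
f=((d>50)&(roi>0)).astype(np.uint8); ys,xs=np.nonzero(f); print(len(xs))
rt=cv2.minAreaRect(np.c_[xs,ys].astype(np.float32)); bb=cv2.boxPoints(rt); print(rt); print(np.array([onz(c,*p,.034)[:2] for p in bb]).round(4))
```

```text
[0.5496 0.344 ] [0.0561 0.1104 0.0544 0.109 ] far->near deg 169.46 L->R deg -101.24
[ 0.5012 -0.3809] [0.0569 0.1488 0.056  0.1477] far->near deg -170.94 L->R deg -79.98
[0.6198 0.0563] [0.1101 0.056  0.1068 0.0619] far->near deg -172.39 L->R deg -84.55
((307.8474426269531, 188.11846923828125), (109.494384765625, 112.58792877197266), 81.52884674072266)
[[244.10275 142.26129]
 [355.46237 125.67582]
 [371.59213 233.97565]
 [260.2325  250.56113]]
[0.5626 0.0013] [0.3528 0.3534 0.3508 0.3629] far->near deg 98.99 L->R deg -171.21
298
((303.1877746582031, 154.90829467773438), (4.493566036224365, 84.7169418334961), 82.40535736083984)
[[ 0.6511  0.1503]
 [ 0.6893 -0.1151]
 [ 0.675  -0.1169]
 [ 0.6368  0.1482]]
```

Measurements agree with the given sizes and with the 94 mm fence offset. Moving towards the short brick.

Request:
play_rows --steps '[[[0,0,0],[0.041,-0.0184,0],1],[[0,0,0],[0.041,-0.0184,0],1],[[0,0,0],[0.041,-0.0184,0],1],[[0,0,0],[0.041,-0.0184,0],1],[[0,0,0],[0.041,-0.0184,0],1],[[0,0,0],[0.041,-0.0184,0],1],[[0,0,0],[0.041,-0.0184,0],1],[[0,0,0],[0.041,-0.0184,0],1]]'

```text
clock: 0.9
tcp_pos: [0.5006, -0.3308, 0.2183]
ee_rot: [-180.0, 0.0, 23.2]
force: [1.1, 0.3, 0.4]
opening: 0.0934
finger_force: 0.0
```

Request:
play_rows --steps '[[[0,0,0],[0.041,-0.0184,0],1],[[0,0,0],[0.041,-0.0184,0],1],[[0,0,0],[0.041,-0.0184,0],1],[[0,0,0],[0.041,-0.0184,0],1],[[0,0,0],[0.0125,-0.044,0],1],[[0,0,0],[0.0125,-0.044,0],1],[[0,0,0],[0.0125,-0.044,0],1],[[0,0,0],[0.0125,-0.044,0],1]]'

```text
clock: 1.7
tcp_pos: [0.5972, -0.0168, 0.2181]
ee_rot: [-180.0, 0.1, 23.3]
force: [0.0, 0.4, 1.1]
opening: 0.0932
finger_force: 0.0
```

Request:
play_rows --steps '[[[0,0,0],[0.0125,-0.044,0],1],[[0,0,0],[0.0125,-0.044,0],1],[[0,0,0],[0.0125,-0.044,0],1],[[0,0,0],[0.0125,-0.044,0],1],[[0,0,0],[0.0125,-0.044,0],1],[[0,0,0],[0.0125,-0.044,0],1],[[0,0,0],[0.0125,-0.044,0],1],[[0,0,0],[0.0125,-0.044,0],1]]'

```text
clock: 2.5
tcp_pos: [0.5501, 0.3458, 0.2182]
ee_rot: [180.0, 0.1, 23.3]
force: [0.5, 0.1, 0.8]
opening: 0.0931
finger_force: 0.0
```

Request:
play_rows --steps '[[[0,0,-8.5],[0,0,0],1],[[0,0,-8.5],[0,0,0],1],[[0,0,-8.5],[0,0,0],1],[[0,0,-8.5],[0,0,0],1],[[0,0,-8.5],[0,0,0],1],[[0,0,-8.5],[0,0,0],1],[[0,0,-8.5],[0,0,0],1],[[0,0,-8.5],[0,0,0],1]]'

```text
clock: 3.3
tcp_pos: [0.5505, 0.3439, 0.218]
ee_rot: [-179.9, 0.0, 91.6]
force: [-0.2, 1.2, 0.0]
opening: 0.093
finger_force: 0.0
```

Request:
play_rows --steps '[[[0,0,-8.5],[0,0,0],1],[[0,0,-8.5],[0,0,0],1],[[0,0,-8.5],[0,0,0],1],[[0,0,-8.5],[0,0,0],1],[[0,0,-8.5],[0,0,0],1],[[0,0,-8.5],[0,0,0],1],[[0,0,-8.5],[0,0,0],1],[[0,0,-8.5],[0,0,0],1]]'

```text
clock: 4.1
tcp_pos: [0.5507, 0.3438, 0.218]
ee_rot: [-179.9, -0.0, 159.6]
force: [0.6, 0.3, -0.2]
opening: 0.0928
finger_force: 0.0
```

Run:
```python
from h import *
c=snap('wrist','w1'); print({k:v for k,v in c.items() if k!='img'}); o=r.observe(); print(o['tcp_pos'],o['ee_rot'],o['joints'])
cc=cv2.resize(c['img'],(800,500)); cv2.imwrite('pics/w1v.png',cc)
print(proj(c,[.5496,.344,.064]))
```

```text
{'fx': 307.5587151796709, 'fy': 307.5587151796709, 'cx': 320.676087321014, 'cy': 200.0064492198284, 'xyz': array([0.47992837, 0.37004117, 0.38451201]), 'rotation': array([-1.57694133e+01,  6.22014620e-02,  6.96364574e+01])}
[0.5507955  0.34350634 0.21778857] [-1.79914754e+02 -5.19631811e-02  1.59795447e+02] [-12.69499706  39.97811593 -39.5277593   80.90242674  26.06076923
  68.49278136  14.58596009]
(np.float64(320.84292444654267), np.float64(185.47858431420576))
```

View pics/w1v.png

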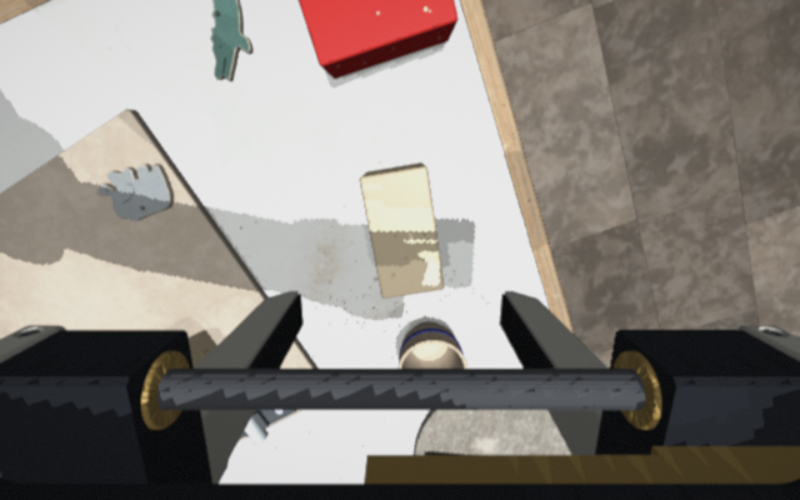

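The wrist view shows the short cream brick, with its top corners near (361,180), (428,165), (442,290) and (383,297) of 800x500. The red block is up at the top, and the cup is behind the brick at (432,345).

```bash
cat >> h.py <<'E'
def quad(c,pts,z):
    P=np.array([onz(c,*p,z)[:2] for p in pts]); L=np.linalg.norm(P-np.roll(P,-1,0),axis=1)
    e=P[3]+P[2]-P[0]-P[1]; f=P[1]+P[2]-P[0]-P[3]
    print('mid',P.mean(0).round(4),'sides',L.round(4),'down',np.degrees(np.arctan2(e[1],e[0])).round(2),'right',np.degrees(np.arctan2(f[1],f[0])).round(2)); return P
def tool(target,o=None):
    o=o or r.observe(); R=Ro.from_euler('xyz',o['ee_rot'],degrees=True).as_matrix(); d=R.T@(np.array(target)-o['tcp_pos']); print('tool shift',d.round(4),'tcp',o['tcp_pos'].round(4),'rot',o['ee_rot'].round(2)); return d
E
python3 - <<'E'
from h import *
c=load('w1')
quad(c,np.array([(361,180),(428,165),(442,290),(383,297)])/1.25,.064)
t=load('top0')
for n,p,z in [('eleph',(270,228),.016),('fish',(352,214),.016),('cup',(206,147),.061)]: print(n,onz(t,*p,z).round(3))
tool([.5496,.344,.05])
E
```

```text
mid [0.5536 0.345 ] sides [0.0563 0.1101 0.0532 0.1051] down -11.97 right 79.56
eleph [0.432 0.119 0.016]
fish [ 0.478 -0.138  0.016]
cup [0.68  0.319 0.061]
tool shift [0.0011 0.0003 0.1678] tcp [0.5508 0.3435 0.2178] rot [-1.7991e+02 -5.0000e-02  1.5980e+02]
```

Request:
play_rows --steps '[[[0,0,-4.5],[0,0,0],1],[[0,0,-4.5],[0,0,0],1],[[0,0,0],[0,0,0.035],1],[[0,0,0],[0,0,0.035],1],[[0,0,0],[0,0,0.035],1],[[0,0,0],[0,0,0.035],1],[[0,0,0],[0,0,0.03],1],[[0,0,0],[0,0,0.016],1]]'

```text
clock: 4.95
tcp_pos: [0.5496, 0.3425, 0.0293]
ee_rot: [-179.7, -0.2, 168.1]
force: [-0.1, -0.3, 0.1]
opening: 0.0931
finger_force: 0.0
```

Request:
play_rows --steps '[[[0,0,0],[0,0,0],1],[[0,0,0],[0,0,0],-1],[[0,0,0],[0,0,0],-1],[[0,0,0],[0,0,0],-1],[[0,0,0],[0,0,0],-1],[[0,0,0],[0,0,0],-1],[[0,0,0],[0,0,0],-1],[[0,0,0],[0,0,0],-1]]'

```text
clock: 5.75
tcp_pos: [0.5513, 0.3447, 0.0335]
ee_rot: [179.9, 0.1, 168.2]
force: [-0.0, -0.6, 3.8]
opening: 0.0569
finger_force: 30.0
```

Request:
play_rows --steps '[[[0,0,0],[0,0,-0.04],-1],[[0,0,0],[0,0,-0.05],-1],[[0,0,0],[0,0,-0.05],-1],[[0,0,8.5],[0,0,0],-1],[[0,0,8.5],[0,0,0],-1],[[0,0,8.5],[0,0,0],-1],[[0,0,8.5],[0,0,0],-1],[[0,0,8.5],[0,0,0],-1]]'

```text
clock: 6.55
tcp_pos: [0.55, 0.3434, 0.1714]
ee_rot: [-179.8, 0.0, 125.4]
force: [-0.0, 0.6, -3.1]
opening: 0.0569
finger_force: 30.0
```

Request:
play_rows --steps '[[[0,0,8.5],[0,0,0],-1],[[0,0,8.5],[0,0,0],-1],[[0,0,8.5],[0,0,0],-1],[[0,0,2],[0,0,0],-1],[[0,0,0],[-0.0408,0.0026,0],-1],[[0,0,0],[-0.0408,0.0026,0],-1],[[0,0,0],[-0.0408,0.0026,0],-1],[[0,0,0],[-0.0408,0.0026,0],-1]]'

```text
clock: 7.35
tcp_pos: [0.5842, 0.1824, 0.172]
ee_rot: [-179.9, 0.0, 98.4]
force: [-0.0, -0.3, -2.8]
opening: 0.0568
finger_force: 30.0
```

Request:
play_rows --steps '[[[0,0,0],[-0.0408,0.0026,0],-1],[[0,0,0],[-0.0408,0.0026,0],-1],[[0,0,0],[-0.0408,0.0026,0],-1],[[0,0,0],[-0.0408,0.0026,0],-1],[[0,0,0],[-0.0408,0.0026,0],-1],[[0,0,0],[-0.0408,0.0026,0],-1],[[0,0,0],[0,0,0],-1],[[0,0,0],[0,0,0],-1]]'

```text
clock: 8.15
tcp_pos: [0.6345, -0.0577, 0.1716]
ee_rot: [-179.9, -0.0, 98.1]
force: [-0.1, 1.0, -2.4]
opening: 0.0568
finger_force: 30.0
```

Run:
```python
from h import *
c=snap('wrist','w2'); s=snap('side','s2'); o=r.observe(); print(o['tcp_pos'],o['ee_rot'],o['opening'],o['finger_force'],o['joints'].round(1))
cv2.imwrite('pics/w2v.png',np.vstack([cv2.resize(c['img'][:200],(800,250),interpolation=cv2.INTER_CUBIC),cv2.resize(s['img'][130:260,210:410],(500,325))if 0 else cv2.copyMakeBorder(cv2.resize(s['img'][130:260,200:410],(520,322)),0,0,0,280,0)]))
tool([.6356,-.0554,.2])
```

```text
[ 0.63456075 -0.053926    0.17226324] [-1.79944602e+02 -1.18348721e-01  9.84267772e+01] 0.05667038134773945 29.961363673210144 [ 16.3  38.2 -23.2  86.7  16.5  58.5  -2.7]
tool shift [-0.0016  0.0008 -0.0277] tcp [ 0.6346 -0.0539  0.1723] rot [-1.7994e+02 -1.2000e-01  9.8430e+01]
```

View pics/w2v.png

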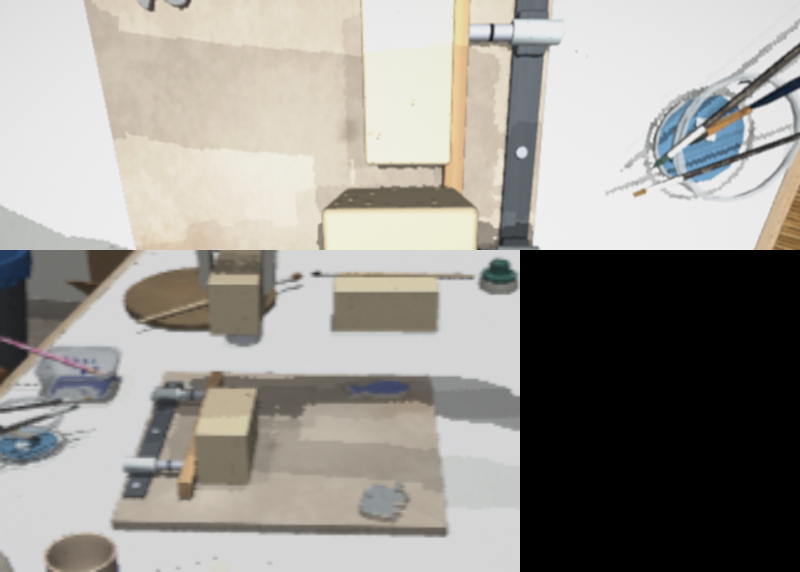

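The wrist view shows the laid brick's free end at (366,164) to (450,166). The fence bar lies to its right, and the held brick's end edge runs from (325,208) to (476,208) (800-wide pixels).

Run:
```python
from h import *
c=load('w2'); tz=.1723
a=np.radians(8.2); ex=np.array([np.cos(a),np.sin(a)]); ey=np.array([-ex[1],ex[0]]); F=np.array([.6557,.0152])
def s(n,u,v,z): P=onz(c,u/1.25,v/1.25,z)[:2]; print(n,P.round(4),'board-frame rel F',((P-F)@ex).round(4),((P-F)@ey).round(4))
s('laid endL',366,164,.076); s('laid endR',450,166,.076); s('laid L far',363,0,.076)
s('heldtop L',325,208,tz+.0305); s('heldtop R',476,208,tz+.0305)
s('heldbot L',348,187,tz-.0335); s('heldbot R',449,187,tz-.0335)
s('bar front edge',443,189,.034); s('bar back',463,189,.034); s('bar back far',469,0,.034)
o=r.observe(); P=o['tcp_pos'][:2]; print('tcp',((P-F)@ex).round(4),((P-F)@ey).round(4))
# refined edges by gradient on laid end
g=cv2.cvtColor(c['img'],cv2.COLOR_BGR2GRAY).astype(int)
print(g[122:160,330]); print(g[60,280:385])
```

```text
laid endL [ 0.6027 -0.0008] board-frame rel F -0.0548 -0.0083
laid endR [0.6583 0.0058] board-frame rel F 0.0012 -0.0096
laid L far [0.5896 0.0942] board-frame rel F -0.0542 0.0876
heldtop L [ 0.6004 -0.0095] board-frame rel F -0.0582 -0.0166
heldtop R [ 0.6535 -0.0019] board-frame rel F -0.0046 -0.0166
heldbot L [ 0.6    -0.0094] board-frame rel F -0.0587 -0.0164
heldbot R [ 0.6515 -0.002 ] board-frame rel F -0.0066 -0.0164
bar front edge [ 0.6614 -0.0141] board-frame rel F 0.0015 -0.0299
bar back [ 0.677  -0.0119] board-frame rel F 0.0172 -0.0299
bar back far [0.6569 0.117 ] board-frame rel F 0.0157 0.1006
tcp -0.0308 -0.0654
[237 238 238 237 238 238 237 226 198 149 107 107 139 180 203 205 204 205
 205 205 204 204 204 205 205 198 169 126 106  98  97  98  99  99  99  98
  98  99]
[187 189 188 188 188 187 186 185 184 179 174 204 229 235 236 236 236 236
 236 236 235 236 235 236 236 236 236 235 236 236 236 236 236 236 235 236
 236 237 236 236 236 236 236 236 236 236 236 235 236 235 235 235 235 236
 235 236 235 235 235 235 235 235 235 235 235 235 235 235 235 235 235 235
 235 235 235 235 235 235 235 234 228 211 190 201 208 207 204 202 199 195
 192 193 189 180 190 197 198 196 197 196 198 198 197 197 198]
```

Request:
play_rows --steps '[[[0,0,0],[-0.002,0.002,0],-1],[[0,0,0],[0,0,0.03],-1],[[0,0,0],[0,0,0.03],-1],[[0,0,0],[0,0,0.03],-1],[[0,0,0],[0,0,0.02],-1],[[0,0,0],[0,0,0.01],-1],[[0,0,0],[0,0,0],-1],[[0,0,0],[0,0,0],-1]]'

```text
clock: 9.05
tcp_pos: [0.6384, -0.0568, 0.0537]
ee_rot: [179.9, -0.0, 98.3]
force: [-0.2, 0.6, -2.0]
opening: 0.0566
finger_force: 30.0
```

Run:
```python
from h import *
c=snap('wrist','w3'); o=r.observe(); print(o['tcp_pos'],o['ee_rot'],o['force'])
cv2.imwrite('pics/w3v.png',cv2.resize(c['img'][60:260,220:420],(600,600),interpolation=cv2.INTER_CUBIC))
```

```text
[ 0.6386697  -0.05692988  0.05417698] [1.79829284e+02 1.06038871e-02 9.82898689e+01] [-0.08060614 -0.50332162 -1.67826191]
```

View pics/w3v.png

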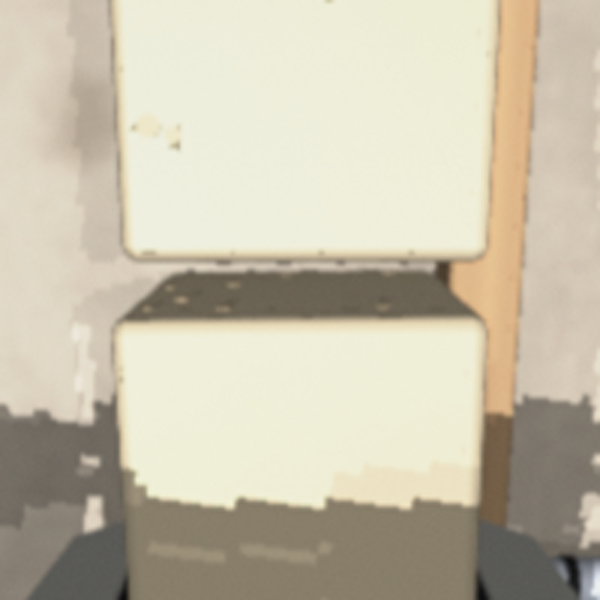

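The laid brick's end edge is at crop row 260 and the held brick's end edge at row 320. The sides line up to within about 1 mm.

Run:
```python
from h import *
c=load('w3')
a=np.radians(8.2); ex=np.array([np.cos(a),np.sin(a)]); ey=np.array([-ex[1],ex[0]]); F=np.array([.6557,.0152])
for n,u,v,z in [('laid',124,255,.076),('laid',489,255,.076),('laid end',305,262,.076),('held end',305,319,.0845),('heldL',117,330,.0845),('heldR',484,330,.0845),('barfront',486,415,.034),('barback',512,415,.034)]:
    P=onz(c,220+u/3,60+v/3,z)[:2]; print(n,((P-F)@ex).round(4),((P-F)@ey).round(4))
P=r.observe()['tcp_pos'][:2]; print(((P-F)@ex).round(4),((P-F)@ey).round(4))
```

```text
laid -0.0551 -0.0077
laid 0.0013 -0.0076
laid end -0.0271 -0.0087
held end -0.0271 -0.0162
heldL -0.0551 -0.0179
heldR -0.0005 -0.0178
barfront 0.0111 -0.0449
barback 0.0166 -0.0449
-0.0271 -0.069
```

Request:
play_rows --steps '[[[0,0,0],[0.004,0,0],-1],[[0,0,0],[0,0,0.004],-1],[[0,0,0],[0,0,0.004],-1],[[0,0,0],[0,0,0.001],-1],[[0,0,0],[0,0,0],-1],[[0,0,0],[0,0,0],1],[[0,0,0],[0,0,0],1],[[0,0,0],[0,0,0],1]]'

```text
clock: 9.9
tcp_pos: [0.6369, -0.0537, 0.0436]
ee_rot: [180.0, 0.0, 98.2]
force: [0.4, -0.4, -0.8]
opening: 0.0761
finger_force: 0.0
```

Request:
play_rows --steps '[[[0,0,0],[0,0,0],1],[[0,0,0],[0,0,0],1],[[0,0,0],[0,0,-0.01],1],[[0,0,0],[0,0,-0.03],1],[[0,0,0],[0,0,-0.04],1],[[0,0,0],[0,0,-0.04],1],[[0,0,0],[0,0,-0.04],1],[[0,0,0],[0,0,0],1]]'

```text
clock: 10.7
tcp_pos: [0.6408, -0.0528, 0.2114]
ee_rot: [179.2, 0.1, 98.2]
force: [0.8, 0.8, -0.5]
opening: 0.0929
finger_force: 0.0
```

Run:
```python
from h import *
c=snap('wrist','w4'); o=r.observe(); print(o['tcp_pos'],o['ee_rot'],o['opening'])
cv2.imwrite('pics/w4v.png',cv2.resize(c['img'][60:300,220:440],(550,600),interpolation=cv2.INTER_CUBIC))
```

```text
[ 0.63889602 -0.0531166   0.20792737] [1.79537952e+02 6.71478533e-02 9.82464591e+01] 0.09291807990192917
```

View pics/w4v.png

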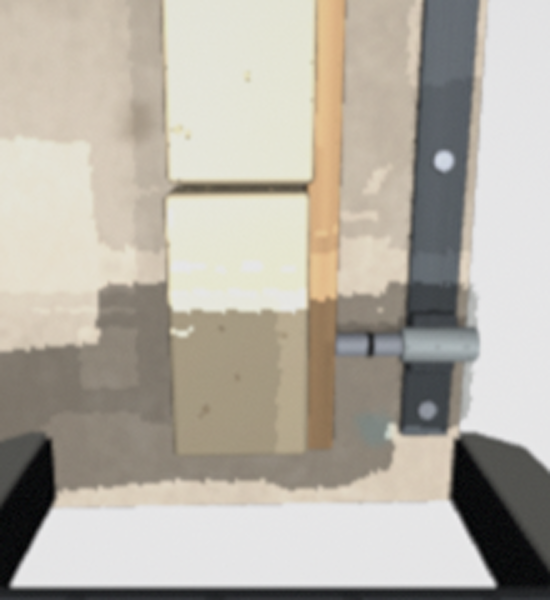

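The short brick lies in line with the laid one at the bar, with a gap of about 3-4 mm (crop rows 182 to 195), and it is released. The pin ring is at (372,345), still well clear of its sleeve at 402. Next, the long brick.

Request:
play_rows --steps '[[[0,0,0],[-0.038,-0.023,0],1],[[0,0,0],[-0.038,-0.023,0],1],[[0,0,0],[-0.038,-0.023,0],1],[[0,0,0],[-0.038,-0.023,0],1],[[0,0,0],[-0.038,-0.023,0],1],[[0,0,0],[-0.038,-0.023,0],1],[[0,0,0],[-0.038,-0.023,0],1],[[0,0,0],[-0.038,-0.023,0],1]]'

```text
clock: 11.55
tcp_pos: [0.4965, -0.382, 0.2023]
ee_rot: [-179.9, -0.1, 98.3]
force: [1.3, -0.5, 0.3]
opening: 0.0932
finger_force: 0.0
```

Request:
play_rows --steps '[[[0,0,8.5],[0,0,0],1],[[0,0,8.5],[0,0,0],1],[[0,0,8.5],[0,0,0],1],[[0,0,8.5],[0,0,0],1],[[0,0,8.5],[0,0,0],1],[[0,0,8.5],[0,0,0],1],[[0,0,8.5],[0,0,0],1],[[0,0,8.5],[0,0,0],1]]'

```text
clock: 12.35
tcp_pos: [0.4974, -0.3802, 0.2021]
ee_rot: [-179.8, 0.1, 29.9]
force: [-0.7, -0.6, 0.2]
opening: 0.0927
finger_force: 0.0
```

Request:
play_rows --steps '[[[0,0,8.5],[0,0,0],1],[[0,0,8.5],[0,0,0],1],[[0,0,4],[0,0,0],1],[[0,0,0],[0,0,0.02],1],[[0,0,0],[0,0,0.02],1],[[0,0,0],[0,0,0.02],1],[[0,0,0],[0,0,0],1],[[0,0,0],[0,0,0],1]]'

```text
clock: 13.15
tcp_pos: [0.4978, -0.3804, 0.1429]
ee_rot: [-179.9, 0.1, 9.3]
force: [0.0, -0.4, 0.2]
opening: 0.0931
finger_force: 0.0
```

Run:
```python
from h import *
d=tool([.5012,-.3809,.018]); print(r.observe()['joints'].round(1))
c=snap('wrist','w5')
print([np.round(proj(c,p)) for p in ([.5012,-.3809,.064],[.575,-.369,.064],[.427,-.393,.064])])
cv2.imwrite('pics/w5v.png',c['img'])
```

```text
tool shift [0.0034 0.0012 0.1249] tcp [ 0.4978 -0.3804  0.1429] rot [-1.7991e+02  9.0000e-02  9.2500e+00]
[ 35.4  37.5   0.   90.8  -0.   51.8 -45.3]
[array([322., 203.]), array([322., 110.]), array([322., 283.])]
```

View pics/w5v.png

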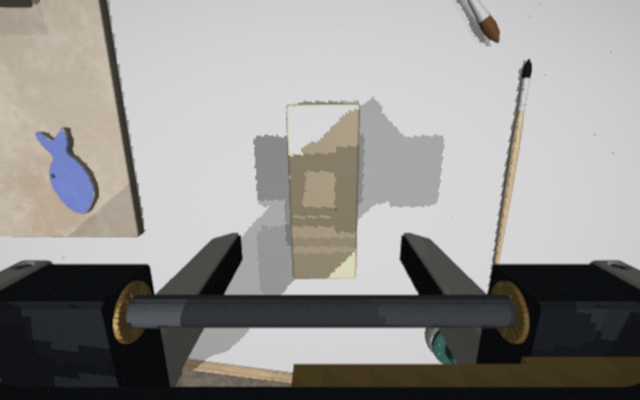

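The long brick spans rows 103 to 278 and is centred at column 322, about 5 mm further ahead than estimated. It sits between the fingers and nothing else is near.

Request:
play_rows --steps '[[[0,0,0],[0.006,0.001,0.005],1],[[0,0,0],[0,0,0.03],1],[[0,0,0],[0,0,0.03],1],[[0,0,0],[0,0,0.03],1],[[0,0,0],[0,0,0.02],1],[[0,0,0],[0,0,0.01],1],[[0,0,0],[0,0,0],1],[[0,0,0],[0,0,0],-1]]'

```text
clock: 14.0
tcp_pos: [0.5055, -0.3814, 0.0197]
ee_rot: [179.9, -0.1, 9.3]
force: [-0.2, -0.8, 0.3]
opening: 0.0885
finger_force: 0.0
```

Request:
play_rows --steps '[[[0,0,0],[0,0,0],-1],[[0,0,0],[0,0,0],-1],[[0,0,0],[0,0,0],-1],[[0,0,0],[0,0,0],-1],[[0,0,0],[0,0,0],-1],[[0,0,0],[0,0,0],-1],[[0,0,0],[0,0,-0.04],-1],[[0,0,0],[0,0,-0.05],-1]]'

```text
clock: 14.8
tcp_pos: [0.5009, -0.378, 0.1047]
ee_rot: [-179.5, 0.5, 9.3]
force: [0.9, -1.6, -5.5]
opening: 0.0566
finger_force: 30.0
```

Request:
play_rows --steps '[[[0,0,0],[0,0,-0.05],-1],[[0,0,0],[0,0,0],-1],[[0,0,0],[0,0,0],-1],[[0,0,0],[0,0,0],-1],[[0,0,0],[0,0,0],-1],[[0,0,0],[0,0,0],-1],[[0,0,0],[0,0,0],-1],[[0,0,0],[0,0,0],-1]]'

```text
clock: 15.6
tcp_pos: [0.5043, -0.3807, 0.1581]
ee_rot: [-180.0, 0.0, 9.2]
force: [0.3, 0.5, -5.2]
opening: 0.0571
finger_force: 30.0
```

Run:
```python
from h import *
a=np.radians(8.2); ex=np.array([np.cos(a),np.sin(a)]); ey=np.array([-ex[1],ex[0]]); F=np.array([.6557,.0152])
J=F-.011*ey  # joint (mid of gap) 
tgt=J+(-.057-.075-.035)*ex; print('target hover',tgt)
tool([*tgt,.16]); o=r.observe(); print(o['opening'],o['force'])
```

```text
target hover [ 0.49197629 -0.01950657]
tool shift [ 0.0459 -0.3585 -0.0017] tcp [ 0.5043 -0.3807  0.1581] rot [-1.7996e+02  4.0000e-02  9.2500e+00]
0.057069620755383695 [ 0.27560013  0.51638904 -5.17026795]
```

Request:
play_rows --steps '[[[0,0,0],[0.0057,-0.0448,0],-1],[[0,0,0],[0.0057,-0.0448,0],-1],[[0,0,0],[0.0057,-0.0448,0],-1],[[0,0,0],[0.0057,-0.0448,0],-1],[[0,0,0],[0.0057,-0.0448,0],-1],[[0,0,0],[0.0057,-0.0448,0],-1],[[0,0,0],[0.0057,-0.0448,0],-1],[[0,0,1],[0.0057,-0.0448,0],-1]]'

```text
clock: 16.4
tcp_pos: [0.4921, -0.018, 0.1593]
ee_rot: [180.0, -0.1, 8.2]
force: [1.9, -0.3, -5.7]
opening: 0.0568
finger_force: 30.0
```

Request:
play_rows --steps '[[[0,0,0],[0,0,0.03],-1],[[0,0,0],[0,0,0.03],-1],[[0,0,0],[0,0,0.03],-1],[[0,0,0],[0,0,0.02],-1],[[0,0,0],[0,0,0.01],-1],[[0,0,0],[0,0,0],-1],[[0,0,0],[0,0,0],-1],[[0,0,0],[0,0,0],-1]]'

```text
clock: 17.2
tcp_pos: [0.4932, -0.0198, 0.0399]
ee_rot: [180.0, -0.2, 8.2]
force: [0.5, 0.2, -6.5]
opening: 0.0569
finger_force: 30.0
```

Run:
```python
from h import *
tool([.492,-.0195,.031]); o=r.observe(); print(o['opening'],o['force'])
c=snap('wrist','w6'); cv2.imwrite('pics/w6v.png',cv2.resize(c['img'][:290,160:480],(660,598),interpolation=cv2.INTER_CUBIC))
```

```text
tool shift [-0.0011 -0.0005  0.0089] tcp [ 0.4932 -0.0198  0.0399] rot [179.98  -0.18   8.25]
0.05691490578724778 [ 0.49001037  0.16785293 -6.54881966]
```

View pics/w6v.png

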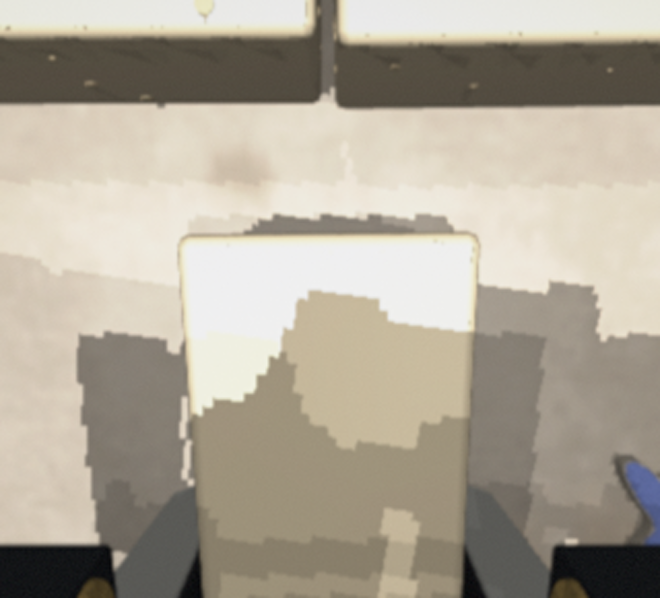

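The long brick is centred on the joint (brick 180–477, joint at 327) and square. About 36 mm remains to its neighbours. Lowering, then approaching.

Request:
play_rows --steps '[[[0,0,0],[0,0,0.004],-1],[[0,0,0],[0,0,0.003],-1],[[0,0,0],[0,0,0.002],-1],[[0,0,0],[0.006,0,0],-1],[[0,0,0],[0.006,0,0],-1],[[0,0,0],[0.006,0,0],-1],[[0,0,0],[0.006,0,0],-1],[[0,0,0],[0,0,0],-1]]'

```text
clock: 18.05
tcp_pos: [0.5061, -0.0179, 0.0307]
ee_rot: [-179.9, 1.1, 8.2]
force: [-14.2, -2.2, 18.5]
opening: 0.0568
finger_force: 30.0
```

Request:
play_rows --steps '[[[0,0,0],[0.003,0,0],-1],[[0,0,0],[0.003,0,0],-1],[[0,0,0],[0.002,0,0],-1],[[0,0,0],[0.002,0,0],-1],[[0,0,0],[0,0,0],-1],[[0,0,0],[0,0,0],-1],[[0,0,0],[0,0,0],-1],[[0,0,0],[0,0,0],-1]]'

```text
clock: 18.85
tcp_pos: [0.5147, -0.0168, 0.0306]
ee_rot: [-179.9, 1.2, 8.2]
force: [-16.9, -2.9, 21.1]
opening: 0.057
finger_force: 30.0
```

Request:
play_rows --steps '[[[0,0,0],[0,0,-0.001],-1],[[0,0,0],[0,0,-0.001],-1],[[0,0,0],[0,0,0],-1],[[0,0,0],[0,0,0],-1],[[0,0,0],[0,0,0],-1],[[0,0,0],[0,0,0],-1],[[0,0,0],[0,0,0],-1],[[0,0,0],[0,0,0],-1]]'

```text
clock: 19.65
tcp_pos: [0.5253, -0.0149, 0.0316]
ee_rot: [-180.0, 0.0, 8.3]
force: [-2.3, -0.8, 1.0]
opening: 0.057
finger_force: 30.0
```

Request:
play_rows --steps '[[[0,0,0],[0.002,0,0],-1],[[0,0,0],[0.002,0,0],-1],[[0,0,0],[0.002,0,0],-1],[[0,0,0],[0.002,0,0],-1],[[0,0,0],[0,0,0],-1],[[0,0,0],[0,0,0],-1],[[0,0,0],[0,0,0],-1],[[0,0,0],[0,0,0],-1]]'

```text
clock: 20.45
tcp_pos: [0.5297, -0.0141, 0.0309]
ee_rot: [-180.0, 0.5, 8.2]
force: [-7.4, -0.1, 1.7]
opening: 0.0566
finger_force: 30.0
```

Run:
```python
from h import *
c=snap('side','s7'); w=snap('wrist','w7'); o=r.observe(); print(o['tcp_pos'].round(4),o['ee_rot'].round(2),o['force'].round(1))
a=cv2.resize(c['img'][160:260,225:345],(480,400),interpolation=cv2.INTER_CUBIC)
b=cv2.resize(w['img'][0:130,200:440],(480,260),interpolation=cv2.INTER_CUBIC)[:200]
cv2.imwrite('pics/v7.png',np.vstack([a,b]))
```

```text
[ 0.5297 -0.014   0.0309] [-179.96    0.46    8.24] [-7.4 -0.8  1.7]
```

```bash
cat >> h.py <<'E'
def fence(name):
    a=np.radians(8.2); ex=np.array([np.cos(a),np.sin(a)]); F=np.array([.6557,.0152]); out=[]
    for n in ('top0',name):
        c=load(n); im=c['img'].astype(float); d=np.clip(im[:,:,2]-im[:,:,0]-40,0,None); v=[]
        for u in list(range(322,344)):
            col=d[138:162,u]; 
            if col.sum()>60: v.append((onz(c,u,138+(col*np.arange(24)).sum()/col.sum(),.034)[:2]-F)@ex)
        out.append((len(v),np.median(v).round(4),np.std(v).round(4)))
    print('bar centre x\'',out,'travel',out[1][1]-out[0][1])
E
python3 - <<'E'
from h import *
snap('top','t7'); fence('t7')
E
```

```text
bar centre x' [(22, np.float64(0.0074), np.float64(0.0002)), (22, np.float64(0.0116), np.float64(0.0006))] travel 0.004199999999999999
```

Request:
play_rows --steps '[[[0,0,0],[0.003,0,0],-1],[[0,0,0],[0.003,0,0],-1],[[0,0,0],[0.002,0,0],-1],[[0,0,0],[0.002,0,0],-1],[[0,0,0],[0.002,0,0],-1],[[0,0,0],[0,0,0],-1],[[0,0,0],[0,0,0],-1],[[0,0,0],[0,0,0],-1]]'

```text
clock: 21.4
tcp_pos: [0.5366, -0.0133, 0.0306]
ee_rot: [-179.9, 1.0, 8.2]
force: [-16.2, -3.2, 7.6]
opening: 0.0569
finger_force: 30.0
```

Run:
```python
from h import *
snap('top','t8'); fence('t8'); o=r.observe(); print(o['tcp_pos'].round(4),o['ee_rot'].round(2),o['force'].round(1))
```

```text
bar centre x' [(22, np.float64(0.0074), np.float64(0.0002)), (22, np.float64(0.0184), np.float64(0.0007))] travel 0.011
[ 0.5366 -0.0133  0.0306] [-179.94    1.01    8.19] [-16.5  -2.1   6.4]
```

Request:
play_rows --steps '[[[0,0,0],[0.002,0,-0.0003],-1],[[0,0,0],[0.001,0,0],-1],[[0,0,0],[0,0,0],-1],[[0,0,0],[0,0,0],-1],[[0,0,0],[0,0,0],-1],[[0,0,0],[0,0,0],-1],[[0,0,0],[0,0,0],-1],[[0,0,0],[0,0,0],-1]]'

```text
clock: 22.25
tcp_pos: [0.5389, -0.0129, 0.0307]
ee_rot: [-179.9, 1.1, 8.2]
force: [-16.4, -1.1, 7.1]
opening: 0.0572
finger_force: 30.0
```

Run:
```python
from h import *
snap('top','t9'); fence('t9'); o=r.observe(); print(o['tcp_pos'].round(4),o['ee_rot'].round(2),o['force'].round(1),o['finger_force'],abs(o['qvel']).max())
c=snap('side','s9'); w=snap('wrist','w9')
a=cv2.resize(c['img'][160:260,225:345],(480,400),interpolation=cv2.INTER_CUBIC)
b=cv2.resize(w['img'][0:100,200:440],(480,200),interpolation=cv2.INTER_CUBIC)
t=cv2.resize(load('t9')['img'][110:260,240:360],(320,400),interpolation=cv2.INTER_CUBIC)
out=np.zeros((600,800,3),np.uint8); out[:400,:480]=a; out[400:,:480]=b; out[:400,480:]=t
cv2.imwrite('pics/v9.png',out)
```

```text
bar centre x' [(22, np.float64(0.0074), np.float64(0.0002)), (22, np.float64(0.0207), np.float64(0.0008))] travel 0.0133
[ 0.5389 -0.0129  0.0307] [-179.93    1.1     8.18] [-16.4  -2.2   7. ] 30.000604391098022 0.10545153090994726
```

View pics/v9.png

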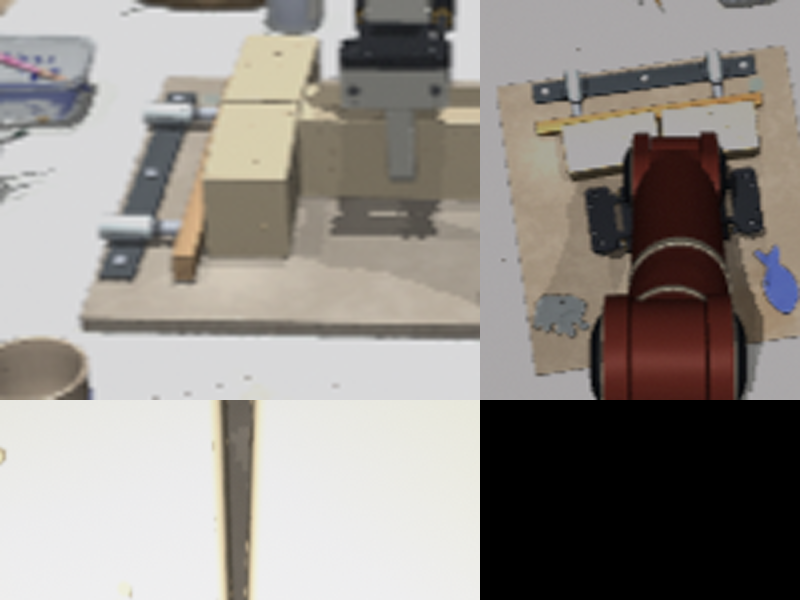

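The pin rings have nearly reached the sleeves, and the bricks are in line with the long brick butted across them. The joint gap looks slightly wedge-shaped in the wrist crop (220–256 at the top, 228–252 at the bottom), so I measure it before handing in.

Run:
```python
from h import *
w=load('w9'); g=cv2.cvtColor(w['img'],cv2.COLOR_BGR2GRAY).astype(int)
a=np.radians(8.2); ex=np.array([np.cos(a),np.sin(a)]); ey=np.array([-ex[1],ex[0]]); F=np.array([.6557,.0152])
bf=lambda c,u,v,z:np.array([(onz(c,u,v,z)[:2]-F)@ex,(onz(c,u,v,z)[:2]-F)@ey]).round(4)
for v in (5,35,65,95,110):
    x=np.nonzero(g[v,300:340]<190)[0]+300
    print(v,x.min(),x.max(),bf(w,x.min()-.5,v,.076),bf(w,x.max()+.5,v,.076))
print(g[100:200:3,250],g[100:200:3,390]); print(g[95:200:2,320])
t=load('t9'); T=lambda x,y:(240+(x-480)*120/320,110+y*150/400)
for n,p in dict(laidBack=(562,124),laidJ=(656,117),shortJ=(662,114),shortBackR=(755,103),shortFrR=(759,150),laidFrL=(570,174)).items(): print(n,bf(t,*T(*p),.076))
```

```text
5 309 327 [-0.0077 -0.0073] [-0.0077 -0.0138]
35 311 326 [-0.0169 -0.0079] [-0.0169 -0.0135]
65 312 325 [-0.0265 -0.0082] [-0.0265 -0.0132]
95 313 324 [-0.0367 -0.0085] [-0.0367 -0.0129]
110 313 324 [-0.042  -0.0085] [-0.042  -0.0129]
[238 238 238 238 239 236 180 170 225 237 237 236 236 235 233 232 230 227
 213 205 198 195 188 182 169 138 133 132 133 134 127 125 124 125] [238 238 238 238 238 236 183 175 233 238 238 238 238 238 236 176 174 172
 170 168 166 165 163 160 158 153 149 150 148 143 136 124 124 127]
[104 105 105 106 106 108 108 109 108 108  97  86 102 193 232 238 239 215
 183 183 183 184 183 184 183 184 184 183 184 184 183 184 184 184 183 184
 183 184 183 184 184 184 184 184 184 184 184 184 184 184 184 184 183]
laidBack [0.0071 0.101 ]
laidJ [ 0.0007 -0.0076]
shortJ [ 0.0032 -0.0149]
shortBackR [ 0.0016 -0.1233]
shortFrR [-0.0537 -0.1199]
laidFrL [-0.0521  0.0993]
```

```bash
python3 -c "
from h import *
print(r.job_done())"
```

```text
the job is handed in; nothing more can be done
None
```

I handed the job in, with no verdict returned: the short brick is laid in line and released, the long brick is butted square across the joint, and it is still held down and pressing. The fence had sunk about 13 mm (target 15; allowed 7 to 23), and the joint gap measured about 4–6 mm.

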